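# Close and hold the photometer's sample cover

## Task

Push the photometer's sample cover fully home over the sample well, then turn the blue quarter-turn fastener clockwise until its white slot line is in line with the two orange marks on the cover. Then let go of the fastener, press down firmly on the round black pad until the cover is flush on its frame, and finish while still holding it pressed there by the pad alone. Leave the jar, box, beaker and bottle where they stand.

Things in the scene. Friction and masses are not known exactly. Their poses are not given: they have to be found in the camera images.
- photometer: Pale grey bench photometer, fixed to the bench, 540 mm wide (its y) and 360 mm deep (its x), with a sloping key panel on its front (-x) side. Origin under its middle at bench level; x points from its front to its back, y to its left, z up. Flat deck on top at 150 mm; a frame of two rails along y (at x = +-106 mm) and an end strip stands 6 mm above the deck. When the cover is home the fastener's axis is at x = 0, y = +10 mm and the pad's centre at x = 0, y = +105 mm.
- cover_slide (a joint): The cover's slide along the photometer's y axis, in m: 0 = fully home (pushed to its left, +y, over the sample well, against a stop); a positive value is how far it is still open towards -y (up to 0.11). It starts 50 to 100 mm open. It needs about 3 N to move and stays where it is left. The cover is a pale blue-grey plate 210 (x) x 200 (y) x 10 mm; fastener and pad ride on it, 95 mm apart along y.
- cover (a joint): How far the cover is pressed down towards the frame, in m: 0 = sprung up, 8 mm off the frame, cover top 174 mm above the bench; 0.008 = flush on the frame, cover top at 166 mm. The spring pushes back with about 5 N at the start and 12 N when flush; it pops up when released. The stud under the fastener lets the cover down only when the cover is home and the fastener is aligned to within about 10 degrees; else it stops after about 1.5 mm.
- fastener (a joint): Angle of the quarter-turn fastener, in rad, growing clockwise seen from above; stops at 0 and 2.2. At 0 its bar lies along the photometer's x axis (across the orange marks); at 1.571 the bar and its white slot line lie along the photometer's y axis, in line with the two orange marks: aligned. It starts between 0 and 0.5; friction about 0.06 N m; it stays where it is left.
- fastener_grip (a point): Point on the fastener's axis at the height to grip, 28 mm above the cover's top and 12 mm below the bar's top. The fastener is a blue upright bar 46 mm long (this point's x axis), 14 mm thick (its y axis), with a white slot line along its top, reaching from 4 to 40 mm above the cover, on a steel disc 52 mm across and 5 mm high. Two orange marks on the cover stand before and behind it along the photometer's y axis.
- pad_top (a point): Centre of the top face of the black round rubber press pad on the cover, 52 mm across, 6 mm high: 95 mm from the fastener's axis towards the photometer's left (+y), 180 mm above the bench while the cover is up, 172 mm when it is flush. Axes as the photometer's.
- cell_box: Bystander, to be left alone: blue open plastic cell box, 70 x 45 x 30 mm, standing on the right end of the photometer's deck. Origin under its middle.
- amber_jar: Bystander, to be left alone: amber glass jar, 34 mm across, 50 mm tall, standing on the left end of the deck. Origin under its middle.
- beaker: Bystander, to be left alone: glass beaker, 70 mm across, 90 mm tall, on the bench left of the photometer. Origin under its middle.
- reagent: Bystander, to be left alone: white bottle with red cap, 66 mm across, 150 mm tall, on the bench right of the photometer. Origin under its middle.
- press_pad: The press pad itself (see pad_top); origin at the centre of its underside.

How it is judged:
On the way, in this order (a step that is already met when the one before it is completed fails the run):
1. the cover is pushed home (value of joint cover_slide below 0.006 m), for 0.1 s.
2. with the cover home, the fastener is turned in line with the marks (value of joint cover_slide below 0.006 m and value of joint fastener between 1.391 and 1.751 rad), for 0.2 s.
At the end, for the whole second after the job is handed in: The cover is within 6 mm of home, the fastener within 0.20 rad (11 degrees) of the marks, the cover pressed down at least 6.2 of its 8 mm, with the fingers pressing on the pad with more than 4 N and nothing of the robot touching the fastener (value of joint cover_slide below 0.006 m and value of joint fastener between 1.371 and 1.771 rad and value of joint cover above 0.0062 m and contact force between the fingers and press_pad above 4 N and contact force between each of the arm, the fingers and fastener below 0.5 N); the arm keeps its last pose, push and grip.
It fails at once if cell_box pushed more than 25 mm or tipped (distance of cell_box from where it was at the start of the episode above 0.025 m or angle between cell_box's own z axis and vertical above 0.5 rad).
It fails at once if amber_jar pushed more than 25 mm or tipped (distance of amber_jar from where it was at the start of the episode above 0.025 m or angle between amber_jar's own z axis and vertical above 0.5 rad).
It fails at once if beaker pushed more than 25 mm or tipped (distance of beaker from where it was at the start of the episode above 0.025 m or angle between beaker's own z axis and vertical above 0.5 rad).
It fails at once if reagent pushed more than 25 mm or tipped (distance of reagent from where it was at the start of the episode above 0.025 m or angle between reagent's own z axis and vertical above 0.5 rad).
It also fails if it takes over 45 s, if anything falls off the work surface, if the arm or the gripper's body presses on something with over 40 N, if the wrist force passes 120 N, or if a joint passes its speed limit or range.

## Robot

A 6-joint arm with a two-finger parallel gripper is mounted at the origin on the work surface. World frame = base frame: x ahead of the robot, y to its left, z up, the work surface at z = 0. Lengths are in m, angles in rad, forces in N, time in s.
With the tool pointing down it reaches from about 0.3 to 0.775 m from the base axis. Payload 14.6 kg.
Tool frame: the origin (TCP) lies at the very end of the fingers, on their centre line; the grasp point (between the pads) lies 19 mm behind it; y points along the fingers, z is the direction in which the jaws open and shut, and the axes are right-handed (so a half turn about y gives the same grasp; the last joint's range is limited). The gripper opens to 94 mm and grips with 3 to 60 N. Pads are 16 mm wide; open, the fingers measure 119 mm over their backs; the gripper's body (75 mm by 177 mm) begins 78 mm behind the grasp point.
Start: joints at [-0.067, 0.3, 1.521, -0, 1.321, -0.067], TCP at [0.55, -0, 0.205] pointing down, gripper open.
Joint ranges: [-3.03, 3.03], [-0.79, 2.21], [0.23, 2.52], [-1.04, 4.18], [0, 3.07], [-2.55, 2.55]. Speed limits (rad/s): [2.22, 2.22, 2.57, 3.14, 3.14, 3.14].

## Interface

Orientations are given as [roll, pitch, yaw] about the fixed x, y, z axes, in that order (R = Rz(yaw) Ry(pitch) Rx(roll)).
In Python, from station import get_obs, camera, job gives the robot as it stands.
- The arm moves only by the tool step_arm, never from a script. Its argument "targets" is a list of rows, each a list of 6 numbers: the shift along the tool's x, y, z in mm, then the turn, a rotation vector about the tool's x, y, z in degrees. In form: [[dx, dy, dz, rx, ry, rz], ...]. A call has 1 to 12 rows; each row shifts and turns the commanded pose from where the row before left it, along the tool's axes as they then stand; what a row does not reach is not made up. A row lasts 1/8 s, in which the tool goes at most 62.5 mm and 10.7 degrees, less where a joint would pass 70% of its speed; a pose out of reach is approached as far as the arm can. A call is refused whole if a number of a shift passes 62.5 or a number of a turn 10.7, either way. A call with a gripper value outside its range is refused whole. "gripper" is the opening, from -1 (shut) to 1 (fully open), set as the call begins (left out, the last holds). The fingers move at their own pace and stop on an object; "squeeze" is the grip in N (left out, the last holds). Time passes only in rows, so rows that do not move let the fingers close. It gives the time, the measured TCP pose, the force and the opening at its end, in the units of the state.
- get_obs(): the state, without advancing time (a new reading comes with each control period).
- camera(name): name is "scene" or "side" or "wrist"; returns a dict with "pixels" (420x560x3 uint8, red, green, blue), "intrinsics" (3x3 intrinsics, pixels), "R" (3x3) and "t" (3): a world point X has camera coordinates R X + t; the wrist camera has in their place "tool_from_camera" (4x4, takes a point from camera to tool coordinates, whose origin is the TCP and whose axes are the tool frame's). Camera axes: x right, y down, z forward; pixel columns grow to the right and rows downward; lengths in m; the calibration is good to about 2 mm. A picture is of the moment at which its call begins: read the wrist's pose just before it. There is no depth.
- job.hand_in(): hands the job in, once; it reports no verdict.
The state is a dict: "time_s": time; "qpos": joint angles; "joint_vel": joint speeds; "tau": joint torques, N m; "ee_pos": TCP position; "eef_rot": TCP orientation; "force": force on the tool from outside, world axes, zero at the start; "moment": the same for the moment, N m; "grip_width": finger opening in m.
Only numpy, scipy, OpenCV 4.12 (cv2) and the standard library are available. Lean on these libraries where they do the work, as an engineer would, in place of code of your own. Each camera call takes 0.05 s, during which the arm holds its last target.

## Working session

There is one attempt and no reset: what is moved stays moved. The work goes in short steps, Python scripts to look and compute and a tool call to move; the robot and the scene stay as the last step left them, time stands still between calls to the robot, and variables do not carry over. Pictures are saved under pics/ and viewed, and the job is handed in when it is done.

Besides the shell and the picture viewer there is one more tool, called in YAML: its name, and indented under it one key for each argument. step_arm: Moves the arm, as the interface text tells. Its arguments: {"type":"object","properties":{"targets":{"type":"array","items":{"type":"array","items":{"type":"number"}}},"gripper":{"type":"number"},"squeeze":{"type":"number"}},"required":["targets"]}

```bash
mkdir -p pics; ls
python3 - <<'E'
from station import get_obs,camera
import cv2,pickle
o=get_obs();print({k:o[k] for k in('time_s','ee_pos','eef_rot','force','grip_width')})
d={'obs':o}
for n in('scene','side','wrist'):
    c=camera(n);d[n]=c;cv2.imwrite(f'pics/a_{n}.png',c['pixels'][:,:,::-1])
pickle.dump(d,open('a.pkl','wb'))
print(d['wrist']['tool_from_camera'])
E
```

```text
pics
{'time_s': 0.0, 'ee_pos': array([5.49720965e-01, 1.17574733e-05, 2.04871571e-01]), 'eef_rot': array([-1.57201268e+00,  6.33673192e-05, -1.57078556e+00]), 'force': array([-0.08974775,  1.02014902, -0.15641994]), 'grip_width': 0.09403109615331949}
[[-1.00842622e-03  9.57534231e-01  2.88317843e-01 -8.47411880e-02]
 [-7.24224302e-04 -2.88318614e-01  9.57534257e-01 -1.80015129e-01]
 [ 9.99999229e-01  7.56795861e-04  9.84217609e-04 -7.78765884e-04]
 [ 0.00000000e+00  0.00000000e+00  0.00000000e+00  1.00000000e+00]]
```

View pics/a_scene.png

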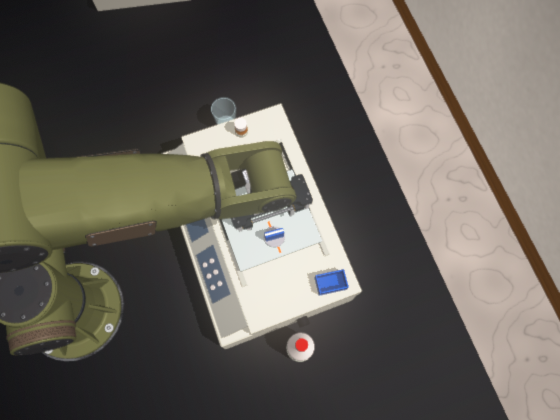

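View pics/a_side.png

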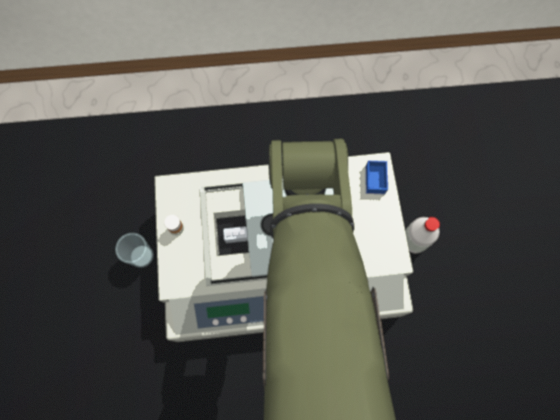

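View pics/a_wrist.png

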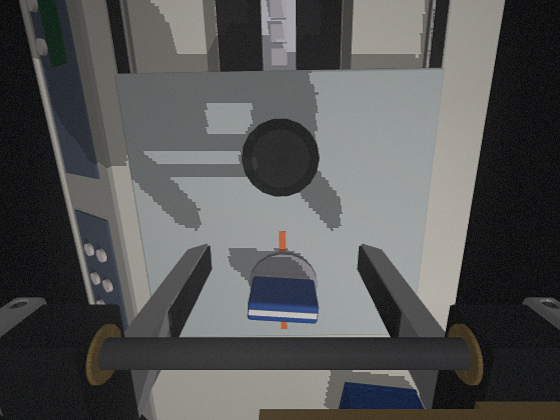

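The wrist view shows the pad at about (281,157), the orange marks at (282,240) and (284,325), and the fastener at (284,300). The cover's front edge is at row 72. Next I'll convert these to positions.

```bash
cat > h.py <<'E'
import numpy as np,cv2
from scipy.spatial.transform import Rotation as Ro
def pose(o):
    return Ro.from_euler('xyz',o['eef_rot']).as_matrix(),np.array(o['ee_pos'])
def cast(c,o,uv,z):
    K=c['intrinsics'];d=np.linalg.inv(K)@np.array([uv[0],uv[1],1.])
    if 'tool_from_camera' in c:
        R,p=pose(o);T=c['tool_from_camera'];D=R@T[:3,:3]@d;C=R@T[:3,3]+p
    else: D=c['R'].T@d;C=-c['R'].T@c['t']
    return C+D*(z-C[2])/D[2]
def comps(m,amin=20):
    n,l,s,ce=cv2.connectedComponentsWithStats(m.astype(np.uint8))
    return [(ce[i],s[i],l==i) for i in range(1,n) if s[i][4]>=amin]
E
python3 - <<'E'
import pickle;from h import *
d=pickle.load(open('a.pkl','rb'));o=d['obs'];c=d['wrist'];P=c['pixels'].astype(int);r,g,b=P[...,0],P[...,1],P[...,2]
print('orange')
for ce,s,m in comps((r>170)&(g<130)&(b<90)): print(ce,s,cast(c,o,ce,.174))
print('black')
bl=(P.max(2)<60);bl[:90]=0;bl[225:]=0;bl[:,:180]=0;bl[:,380:]=0
for ce,s,m in comps(bl,800):
    (x,y),rad=cv2.minEnclosingCircle(np.argwhere(m)[:,::-1].astype(np.float32)); print(ce,s,x,y,rad,cast(c,o,(x,y),.18))
print('white')
w=(P.min(2)>190);w[:295]=0;w[335:]=0;w[:,:240]=0;w[:,325:]=0
for ce,s,m in comps(w):
    print(ce,s);q=cv2.minAreaRect(np.argwhere(m)[:,::-1].astype(np.float32));print(q)
    bx=cv2.boxPoints(q)
    for p in bx: print(p,cast(c,o,p,.214))
for uv in [(118,73),(442,69),(150,334)]: print('edge',uv,cast(c,o,uv,.174))
# rear: side/scene deck corners
for n,uvs in (('scene',[(282,105),(360,290),(183,136)]),('side',[(155,177),(390,154),(410,272),(162,299)])):
    for uv in uvs: print(n,uv,cast(d[n],o,uv,.15))
E
```

```text
orange
[281.65625    239.69791667] [279 232   6  17  96] [ 5.47320395e-01 -5.00404166e-04  1.74000000e-01]
[283.625 325.   ] [281 322   6   7  40] [ 0.54881876 -0.07472058  0.174     ]
black
[280.12327288 157.00021589] [ 242  119   77   77 4632] 280.1922607421875 156.9081268310547 38.96295166015625 [0.54647804 0.06092832 0.18      ]
white
edge (118, 73) [0.44378655 0.1128031  0.174     ]
edge (442, 69) [0.64865475 0.1153183  0.174     ]
edge (150, 334) [ 0.43945522 -0.08353185  0.174     ]
scene (282, 105) [0.69613629 0.30843232 0.15      ]
scene (360, 290) [ 0.70082618 -0.22218198  0.15      ]
scene (183, 136) [0.4199099  0.30977184 0.15      ]
side (155, 177) [0.69115734 0.3143576  0.15      ]
side (390, 154) [ 0.69802294 -0.22675756  0.15      ]
side (410, 272) [ 0.4219845  -0.22491614  0.15      ]
side (162, 299) [0.41365832 0.30383851 0.15      ]
```

Run:
```python
import pickle;from h import *
d=pickle.load(open('a.pkl','rb'));o=d['obs'];c=d['wrist'];P=c['pixels'].astype(int)
print(P[300:330,284].tolist())
w=(P.min(2)>120);w[:308]=0;w[328:]=0;w[:,:240]=0;w[:,325:]=0
for ce,s,m in comps(w,60): 
    print(ce,s)
    if s[4]>2000: continue
    a=np.argwhere(m)[:,::-1]
    cols=[(x,a[a[:,0]==x][:,1].mean()) for x in range(s[0]+2,s[0]+s[2]-2)]
    f=np.polyfit(*np.array(cols).T,1);
    for x in (s[0],ce[0],s[0]+s[2]-1): print(x,np.polyval(f,x),cast(c,o,(x,np.polyval(f,x)),.214))
```

```text
[[40, 50, 76], [37, 46, 73], [42, 52, 75], [42, 52, 82], [50, 64, 102], [50, 69, 111], [48, 72, 122], [52, 74, 130], [54, 81, 132], [53, 75, 130], [48, 74, 134], [80, 85, 100], [195, 190, 184], [193, 188, 184], [190, 186, 183], [190, 186, 182], [197, 192, 183], [85, 104, 142], [44, 69, 126], [52, 77, 130], [49, 75, 133], [57, 71, 109], [187, 97, 63], [181, 94, 59], [180, 95, 61], [177, 92, 58], [178, 92, 58], [181, 96, 61], [181, 90, 53], [149, 157, 160]]
[280.14285714 318.79417293] [ 240  308   85   20 1064]
240 318.2794987126547 [ 0.52045201 -0.03936686  0.214     ]
280.14285714285717 318.8281089804932 [ 0.54661054 -0.03974823  0.214     ]
324 319.4274803407296 [ 0.57522103 -0.04016534  0.214     ]
```

Run:
```python
import pickle;from h import *
d=pickle.load(open('a.pkl','rb'));o=d['obs'];c=d['wrist'];P=c['pixels'].astype(int)
q=[]
for x in range(253,316):
    v=np.where((P[306:320,x].min(1)>150))[0]+306
    if len(v): q.append((x,v.mean()))
q=np.array(q);f=np.polyfit(*q.T,1);print(q[::8],f)
A,B=[cast(c,o,(x,np.polyval(f,x)),.214) for x in (249,318)]
print(A,B,(A+B)/2,np.degrees(np.arctan2(B[1]-A[1],B[0]-A[0])))
cv2.imwrite('pics/a_crop.png',cv2.resize(c['pixels'][260:340,220:350,::-1],None,fx=5,fy=5))
```

```text
[[253. 312.]
 [261. 313.]
 [269. 313.]
 [277. 314.]
 [285. 314.]
 [293. 315.]
 [301. 315.]
 [309. 316.]] [6.20199693e-02 2.96473630e+02]
[ 0.52647138 -0.03455407  0.214     ] [ 0.57122618 -0.03771657  0.214     ] [ 0.54884878 -0.03613532  0.214     ] -4.041963097692411
```

View pics/a_crop.png

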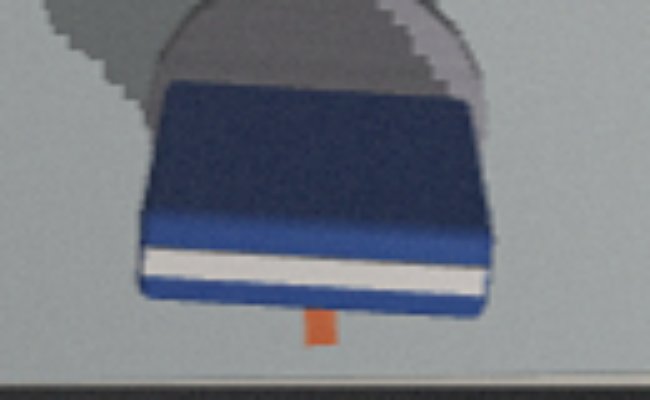

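step_arm:
  targets:
    - [35, -40, -2, 0, 0, 0]
    - [0, 0, 0, 0, -10.7, 0]
    - [0, 0, 0, 0, -10.7, 0]
    - [0, 0, 0, 0, -10.7, 0]
    - [0, 0, 0, 0, -10.7, 0]
    - [0, 0, 0, 0, -10.7, 0]
    - [0, 0, 0, 0, -10.7, 0]
    - [0, 0, 0, 0, -10.7, 0]
    - [0, 0, 0, 0, -10.7, 0]
    - [0, 0, 0, 0, 0, 0]
  gripper: 1
  squeeze: 25

```text
time_s: 1.4
ee_pos: [0.5479, -0.035, 0.2452]
eef_rot: [-1.571, 0.0, -0.078]
force: [0.6, 0.0, -0.8]
grip_width: 0.0935
```

```bash
cat > snap.py <<'E'
import sys,pickle;from h import *
from station import get_obs,camera
k=sys.argv[1];o=get_obs();print({a:np.round(o[a],4) for a in('time_s','ee_pos','eef_rot','force','grip_width','qpos')})
d={'obs':o}
for n in sys.argv[2:]:
    d[n]=camera(n);cv2.imwrite(f'pics/{k}_{n}.png',d[n]['pixels'][:,:,::-1])
pickle.dump(d,open(k+'.pkl','wb'))
E
python3 snap.py b wrist side
```

```text
{'time_s': np.float64(1.4), 'ee_pos': array([ 0.5479, -0.035 ,  0.2452]), 'eef_rot': array([-1.5708e+00,  5.0000e-04, -7.7900e-02]), 'force': array([ 0.5881,  0.0355, -0.8336]), 'grip_width': np.float64(0.0935), 'qpos': array([-0.1305,  0.2704,  1.4661,  0.    ,  1.4056, -1.6234])}
```

View pics/b_wrist.png

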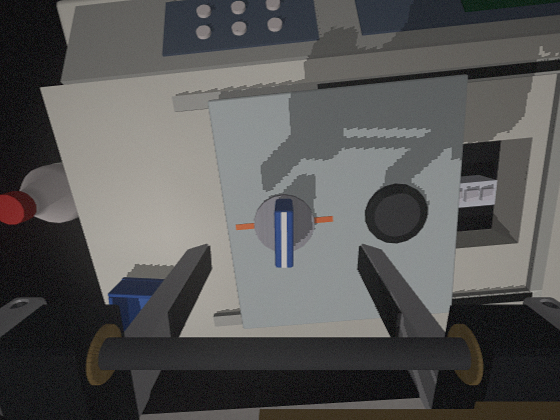

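The view shows the bar vertical at about (284,235), the pad at (397,213) and the orange marks at (246,226) and (323,219). I'll refine the bar's pose and the yaw, and measure the bystanders.

Run:
```python
import pickle;from h import *
d=pickle.load(open('b.pkl','rb'));o=d['obs'];c=d['wrist'];P=c['pixels'].astype(int);r,g,b=P[...,0],P[...,1],P[...,2]
for ce,s,m in comps((r>150)&(g<130)&(b<90),60): print('or',ce,s[4],cast(c,o,ce,.174))
q=[]
for y in range(205,264):
    v=np.where(P[y,270:300].min(1)>150)[0]+270
    if 0<len(v)<12: q.append((y,v.mean(),v.min(),v.max()))
q=np.array(q);print(q[::8]);f=np.polyfit(q[:,0],q[:,1],1)
A,B=[cast(c,o,(np.polyval(f,y),y),.214) for y in (q[0,0],q[-1,0])]
print(A,B,(A+B)/2,np.degrees(np.arctan2(B[1]-A[1],B[0]-A[0])))
bl=(P.max(2)<60);bl[:170]=0;bl[250:]=0;bl[:,:345]=0;bl[:,445:]=0
for ce,s,m in comps(bl,800):
    (x,y),rad=cv2.minEnclosingCircle(np.argwhere(m)[:,::-1].astype(np.float32)); print('pad',x,y,rad,cast(c,o,(x,y),.18))
a=pickle.load(open('a.pkl','rb'))
for n,uv,z in(('scene',(331,282),.165),('side',(376,177),.165),('scene',(241,127),.19),('side',(174,225),.19)):print(cast(a[n],o,uv,z))
cv2.imwrite('pics/b_side2.png',cv2.imread('pics/b_side.png'))
# cover edges
for uv in [(210,100),(244,328),(467,76),(451,312)]: print(cast(c,o,uv,.174))
```

```text
or [324.48192771 219.15662651] 83 [5.48040237e-01 3.24840482e-04 1.74000000e-01]
or [244.51612903 226.30107527] 93 [ 0.54922904 -0.06931529  0.174     ]
[[212.  283.5 282.  285. ]
 [220.  284.  282.  286. ]
 [228.  284.  282.  286. ]
 [236.  284.  282.  286. ]
 [244.  284.  282.  286. ]
 [252.  284.  282.  286. ]
 [260.  284.  282.  286. ]]
[ 0.52681396 -0.03317207  0.214     ] [ 0.56718057 -0.03620757  0.214     ] [ 0.54699726 -0.03468982  0.214     ] -4.300446053676828
pad 396.2112121582031 213.32559204101562 31.43197250366211 [0.54549091 0.05982786 0.18      ]
[ 0.64048169 -0.18303678  0.165     ]
[ 0.63886543 -0.18205318  0.165     ]
[0.56744011 0.26256936 0.19      ]
[0.56106466 0.26619388 0.19      ]
[ 0.44435207 -0.08410374  0.174     ]
[ 0.65300001 -0.08172693  0.174     ]
[0.44234414 0.11228283 0.174     ]
[0.65031815 0.11680147 0.174     ]
```

View pics/b_side.png

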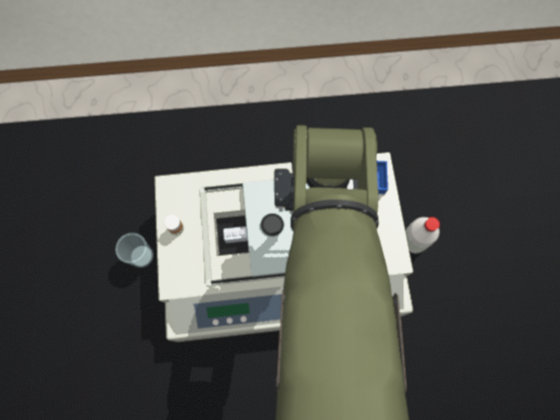

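step_arm:
  targets:
    - [0, 30, 0, 0, 0, 0]
    - [0, 29, 0, 0, 0, 0]
    - [0, 0, 0, 0, 0, 0]

```text
time_s: 1.88
ee_pos: [0.5472, -0.0349, 0.1849]
eef_rot: [-1.571, 0.004, -0.08]
force: [-0.4, 0.5, 0.3]
grip_width: 0.094
```

step_arm:
  targets:
    - [0, 0, 0, 0, 0, 0]
    - [0, 0, 0, 0, 0, 0]
    - [0, 0, 0, 0, 0, 0]
    - [0, 0, 0, 0, 0, 0]
    - [0, 0, 0, 0, 0, 0]
    - [0, 0, 0, 0, 0, 0]
  gripper: -1
  squeeze: 25

```text
time_s: 2.62
ee_pos: [0.548, -0.035, 0.1864]
eef_rot: [-1.571, 0.0, -0.077]
force: [-0.2, 0.1, -0.1]
grip_width: 0.0375
```

step_arm:
  targets:
    - [0, 0, 0, 0, 0, 0]
    - [0, 0, 0, 0, 0, 0]
    - [0, 0, 0, 0, 0, 0]
    - [0, 0, 0, 0, 0, 0]
    - [0, 0, 0, 0, 0, 0]

```text
time_s: 3.25
ee_pos: [0.548, -0.035, 0.1865]
eef_rot: [-1.571, 0.0, -0.077]
force: [-0.9, 0.4, 0.7]
grip_width: 0.0136
```

step_arm:
  targets:
    - [-0.9, 0, 10, 0, 0, 0]
    - [-0.9, 0, 10, 0, 0, 0]
    - [-0.9, 0, 10, 0, 0, 0]
    - [-0.9, 0, 10, 0, 0, 0]
    - [-0.9, 0, 10, 0, 0, 0]
    - [-0.9, 0, 10, 0, 0, 0]
    - [-0.9, 0, 10, 0, 0, 0]
    - [-0.9, 0, 7, 0, 0, 0]
    - [0, 0, 0, 0, 0, 0]

```text
time_s: 4.38
ee_pos: [0.5467, 0.0433, 0.1864]
eef_rot: [-1.57, 0.0, -0.076]
force: [-2.8, 1.8, 1.3]
grip_width: 0.0139
```

step_arm:
  targets:
    - [-0.2, 0, 2, 0, 0, 0]
    - [-0.2, 0, 2, 0, 0, 0]
    - [0, 0, 0, 0, 0, 0]

```text
time_s: 4.75
ee_pos: [0.5467, 0.0463, 0.1865]
eef_rot: [-1.571, -0.0, -0.077]
force: [-3.6, -1.9, 0.8]
grip_width: 0.014
```

step_arm:
  targets:
    - [-0.2, 0, 2, 0, 0, 0]
    - [0, 0, 0, 0, 0, 0]

```text
time_s: 5.0
ee_pos: [0.5466, 0.0485, 0.1864]
eef_rot: [-1.571, 0.0, -0.077]
force: [-2.5, -1.5, -0.1]
grip_width: 0.0139
```

step_arm:
  targets:
    - [-0.2, 0, 2, 0, 0, 0]
    - [0, 0, 0, 0, 0, 0]

```text
time_s: 5.25
ee_pos: [0.5466, 0.0505, 0.1865]
eef_rot: [-1.571, -0.0, -0.077]
force: [-2.7, -1.5, 0.1]
grip_width: 0.0139
```

step_arm:
  targets:
    - [-0.2, 0, 2, 0, 0, 0]
    - [0, 0, 0, 0, 0, 0]

```text
time_s: 5.5
ee_pos: [0.5465, 0.0523, 0.1864]
eef_rot: [-1.571, -0.0, -0.077]
force: [-1.7, -3.6, -0.2]
grip_width: 0.0138
```

step_arm:
  targets:
    - [-0.2, 0, 2, 0, 0, 0]
    - [0, 0, 0, 0, 0, 0]

```text
time_s: 5.75
ee_pos: [0.5465, 0.0527, 0.1865]
eef_rot: [-1.574, -0.0, -0.077]
force: [-1.7, -15.5, 0.5]
grip_width: 0.0138
```

step_arm:
  targets:
    - [-0.2, 0, 2, 0, 0, 0]
    - [0, 0, 0, 0, 0, 0]

```text
time_s: 6.0
ee_pos: [0.5465, 0.053, 0.1865]
eef_rot: [-1.577, -0.0, -0.078]
force: [-1.6, -26.8, 1.3]
grip_width: 0.0139
```

step_arm:
  targets:
    - [0.2, 0, -2.8, 0, 0, 0]
    - [0, 0, 0, 0, 0, 0]

```text
time_s: 6.25
ee_pos: [0.5465, 0.0525, 0.1865]
eef_rot: [-1.572, -0.0, -0.078]
force: [-2.0, -11.0, 0.3]
grip_width: 0.014
```

step_arm:
  targets:
    - [0, 0, 0, 0, 10.6, 0]
    - [0, 0, 0, 0, 10.6, 0]
    - [0, 0, 0, 0, 10.6, 0]
    - [0, 0, 0, 0, 10.6, 0]
    - [0, 0, 0, 0, 10.6, 0]
    - [0, 0, 0, 0, 10.6, 0]
    - [0, 0, 0, 0, 10.6, 0]
    - [0, 0, 0, 0, 10.6, 0]
    - [0, 0, 0, 0, 0, 0]
    - [0, 0, 0, 0, 0, 0]

```text
time_s: 7.5
ee_pos: [0.5471, 0.0531, 0.1865]
eef_rot: [-1.569, -0.001, -1.557]
force: [4.2, -6.4, -2.7]
grip_width: 0.014
```

```bash
python3 snap.py c wrist side
```

```text
{'time_s': np.float64(7.5), 'ee_pos': array([0.5471, 0.0531, 0.1865]), 'eef_rot': array([-1.5690e+00, -8.0000e-04, -1.5574e+00]), 'force': array([ 4.2311, -6.4201, -2.7238]), 'grip_width': np.float64(0.014), 'qpos': array([ 3.0500e-02,  3.1400e-01,  1.5478e+00, -9.0000e-04,  1.2781e+00,
        1.7300e-02])}
```

View pics/c_wrist.png

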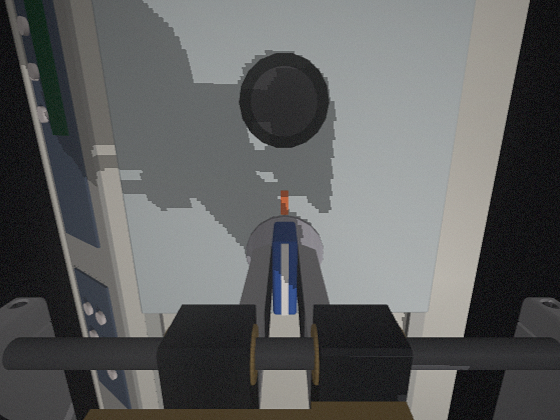

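The bar's slot line (285, 230–314) is in line with the orange mark (284,202) and the pad centre (284,100). I'll open the jaws, rise, and check.

step_arm:
  targets:
    - [0, 0, 0, 0, 0, 0]
    - [0, 0, 0, 0, 0, 0]
    - [0, 0, 0, 0, 0, 0]
    - [0, 0, 0, 0, 0, 0]
  gripper: 0

```text
time_s: 8.1
ee_pos: [0.5464, 0.0537, 0.1865]
eef_rot: [-1.571, 0.0, -1.557]
force: [-0.9, 0.3, 0.1]
grip_width: 0.0463
```

step_arm:
  targets:
    - [0, -30, 0, 0, 0, 0]
    - [0, -30, 0, 0, 0, 0]
    - [0, -20, 0, 0, 0, 0]
    - [0, 0, 0, 0, 0, 0]

```text
time_s: 8.6
ee_pos: [0.5468, 0.0536, 0.2676]
eef_rot: [-1.568, 0.0, -1.557]
force: [-0.2, 0.5, 0.3]
grip_width: 0.047
```

```bash
python3 snap.py d wrist side
```

```text
{'time_s': np.float64(8.6), 'ee_pos': array([0.5468, 0.0536, 0.2676]), 'eef_rot': array([-1.5683e+00,  1.0000e-04, -1.5568e+00]), 'force': array([-0.2238,  0.4585,  0.3043]), 'grip_width': np.float64(0.047), 'qpos': array([3.1100e-02, 2.5720e-01, 1.4314e+00, 1.0000e-04, 1.4504e+00,
       1.7000e-02])}
```

View pics/d_wrist.png

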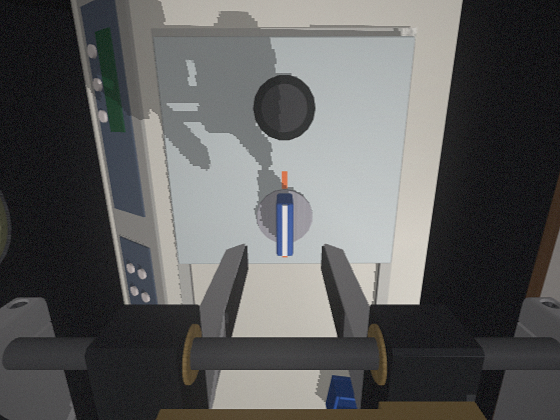

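View pics/d_side.png

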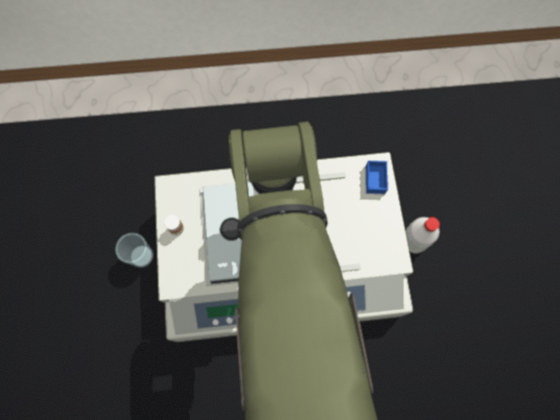

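The cover is against the end strip at row ~33, and the bar points straight at the pad. I'll measure the angle and the pad position.

Run:
```python
import pickle;from h import *
d=pickle.load(open('d.pkl','rb'));o=d['obs'];c=d['wrist'];P=c['pixels'].astype(int);r,g,b=P[...,0],P[...,1],P[...,2]
for ce,s,m in comps((r>140)&(g<130)&(b<90),15): print('or',ce,s[4],cast(c,o,ce,.174))
q=[]
for y in range(206,254):
    v=np.where(P[y,275:296].min(1)>140)[0]+275
    if 0<len(v)<10: q.append((y,v.mean()))
q=np.array(q);f=np.polyfit(q[:,0],q[:,1],1)
A,B=[cast(c,o,(np.polyval(f,y),y),.214) for y in (q[0,0],q[-1,0])]
print(A,B,(A+B)/2,np.degrees(np.arctan2(A[1]-B[1],A[0]-B[0])))
bl=(P.max(2)<60);bl[:70]=0;bl[145:]=0;bl[:,:245]=0;bl[:,325:]=0
for ce,s,m in comps(bl,800):
    (x,y),rad=cv2.minEnclosingCircle(np.argwhere(m)[:,::-1].astype(np.float32)); print('pad',x,y,rad,cast(c,o,(x,y),.18))
A,B=[cast(c,o,u,.174) for u in[(153,37),(414,37)]];print(A,B,np.degrees(np.arctan2(B[1]-A[1],B[0]-A[0])))
```

```text
or [284.0375 179.6   ] 80 [0.54597289 0.08621343 0.174     ]
[0.54859398 0.07268111 0.214     ] [0.54844965 0.03210691 0.214     ] [0.54852181 0.05239401 0.214     ] 89.79618587597987
pad 283.5 107.0 32.46931457519531 [0.54458278 0.1482078  0.18      ]
[0.43998019 0.19960293 0.174     ] [0.64792583 0.20288391 0.174     ] 0.9039430186255362
```

step_arm:
  targets:
    - [-40, 0, 0, 0, 0, 0]
    - [-40, 0, 0, 0, 0, 0]
    - [-14.5, 0, 0, 0, 0, 0]
    - [0, 25, 0, 0, 0, 0]
    - [0, 25, 0, 0, 0, 0]
    - [0, 18, 0, 0, 0, 0]
    - [0, 0, 0, 0, 0, 0]
    - [0, 0, 0, 0, 0, 0]
  gripper: -1

```text
time_s: 9.7
ee_pos: [0.5453, 0.1478, 0.199]
eef_rot: [-1.57, 0.0, -1.557]
force: [0.2, 0.1, -0.5]
grip_width: 0.0003
```

```bash
python3 snap.py e wrist side
```

```text
{'time_s': np.float64(9.7), 'ee_pos': array([0.5453, 0.1478, 0.199 ]), 'eef_rot': array([-1.5702e+00,  1.0000e-04, -1.5571e+00]), 'force': array([ 0.1685,  0.0694, -0.4564]), 'grip_width': np.float64(0.0003), 'qpos': array([ 0.1999,  0.338 ,  1.486 , -0.    ,  1.3169,  0.1862])}
```

View pics/e_wrist.png

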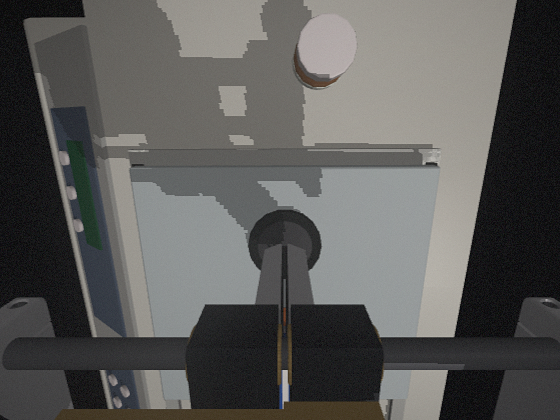

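The shut fingers stand over the pad at (285,243), and the jar is clear at (327,48). Now I'll press.

step_arm:
  targets:
    - [0, 10, 0, 0, 0, 0]
    - [0, 8, 0, 0, 0, 0]
    - [0, 3, 0, 0, 0, 0]
    - [0, 3, 0, 0, 0, 0]
    - [0, 0, 0, 0, 0, 0]

```text
time_s: 10.42
ee_pos: [0.5451, 0.1481, 0.175]
eef_rot: [-1.57, 0.0, -1.557]
force: [-3.9, -0.4, 10.0]
grip_width: 0.0008
```

step_arm:
  targets:
    - [0, 2, 0, 0, 0, 0]
    - [0, 2, 0, 0, 0, 0]
    - [0, 0, 0, 0, 0, 0]

```text
time_s: 10.8
ee_pos: [0.5451, 0.1481, 0.172]
eef_rot: [-1.57, 0.0, -1.557]
force: [-7.4, -2.4, 17.3]
grip_width: 0.0004
```

step_arm:
  targets:
    - [0, 1.5, 0, 0, 0, 0]
    - [0, 1.5, 0, 0, 0, 0]
    - [0, 0, 0, 0, 0, 0]
    - [0, 0, 0, 0, 0, 0]

```text
time_s: 11.3
ee_pos: [0.5454, 0.1482, 0.1716]
eef_rot: [-1.567, 0.001, -1.557]
force: [-16.9, -3.5, 39.4]
grip_width: 0.0006
```

```bash
python3 snap.py f wrist scene side
```

```text
{'time_s': np.float64(11.3), 'ee_pos': array([0.5454, 0.1482, 0.1716]), 'eef_rot': array([-1.5673e+00,  6.0000e-04, -1.5566e+00]), 'force': array([-16.9429,  -3.482 ,  39.4134]), 'grip_width': np.float64(0.0006), 'qpos': array([ 0.2006,  0.3603,  1.5216, -0.    ,  1.2561,  0.1865])}
```

View pics/f_wrist.png

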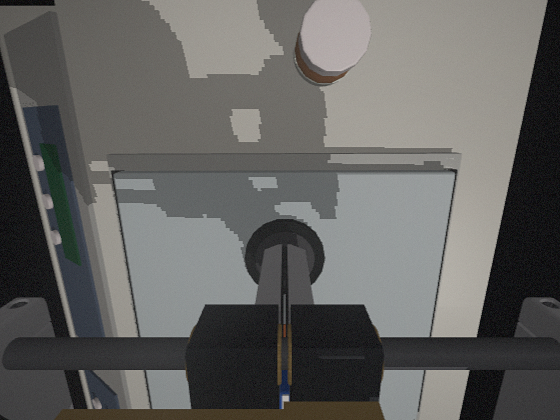

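View pics/f_scene.png

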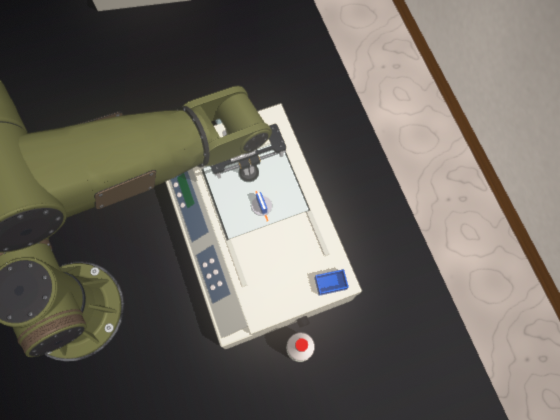

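The cover sits flush on its frame. The fastener at (263,203) lies in line with its marks and the bystanders have not moved. I'll ease the push slightly and hand in.

step_arm:
  targets:
    - [0, -1.3, 0, 0, 0, 0]
    - [0, 0, 0, 0, 0, 0]
    - [0, 0, 0, 0, 0, 0]

```text
time_s: 11.82
ee_pos: [0.5453, 0.1482, 0.1718]
eef_rot: [-1.568, 0.0, -1.557]
force: [-13.0, -2.1, 30.0]
grip_width: 0.0004
```

```bash
python3 -c "
from station import job,get_obs
print(get_obs()['ee_pos'],get_obs()['force']);print(job.hand_in())"
```

```text
[0.54529744 0.148182   0.17179066] [-12.95196112  -2.13711794  29.95374382]
the job is handed in; nothing more can be done
None
```

I handed the job in at 11.8 s of the 45 s allowed, with the shut fingers still pressing on the pad alone; no verdict was reported.

- **Cover:** I gripped the fastener and slid the cover about 88 mm to its stop. The push-back rose to about 27 N there, which showed it was home.
- **Fastener:** I turned it clockwise about 85°, released it and rose clear. The camera then put it about 1° from the marks.
- **Pad:** The fingertips ended at a height of 171.8 mm, against 172 mm for flush, pressing with about 30 N downward. The pictures show the cover flush.
- **Bystanders:** The jar, box and bottle were where they started in the last pictures I viewed. The beaker was hidden by the arm in the final scene view. It was last seen in place in the side view before pressing.
- **Disagreements:** The separate readings of photometer yaw differed by about 1° (0.7° to 1.2°). There was also an unexplained sideways force of about 13 N on the tool while pressing, which did not move the cover or fingers noticeably.

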